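# Load a wooden blank into the foil press

## Task

Nudge the loose round wooden blank across the deck of the foil press with your fingers until it drops into the round nest of the pulled-out carriage and lies flat there. Then push the carriage all the way home under the ram, to its stop, and take the hand away. Only push: do not pick the blank up, do not push it off the press, and leave everything else where it is.

Things in the scene. Friction and masses are not known exactly. Their poses are not given: they have to be found in the camera images.
- blank: The loose round wooden blank: a plain beech disc 60 mm in diameter and 10 mm thick, about 25 g, lying flat on the grey deck on one side (left or right, it changes) of the carriage. Origin: centre of its underside; z is its axis.
- nest (a point): Floor centre of the nest, the round recess in the aluminium carriage: 65 mm across, 8 mm deep, flat; the seated blank stands 2 mm proud. The carriage's top is 8 mm above this point and 1 mm below the decks at its sides; the carriage is 84 mm wide, 1 mm gap to each deck. x points along the slide, inwards to the press ram; y left; z up. Rides with the carriage.
- carriage (a joint): Travel of the sliding carriage in m: 0 fully pulled out, 0.125 fully home against its stop, with the nest under the ram. It stays where it is left; it takes about 3 N to slide.
- push_plate (a point): Centre of the outer (robot-side) face of the upright aluminium push plate across the outer end of the carriage: plate 76 mm wide, 12 mm thick, its top 15 mm above this point (22 mm above the carriage's top). x points along the slide, inwards. The point rides with the carriage.
- press: The fixed hand foil press. Origin: on the table; x points along the slide, inwards; y left. Two flat grey decks at z = 31 mm: x -150 to 210, |y| 43 to 150 mm. The carriage runs between them. Bridge over the channel at x 102 to 148 mm: 20 mm posts at y = +-75 mm, beam underside at z = 105 mm, 62 mm round ram on the centre line (x 94 to 156 mm), underside at z = 62 mm, thin lever behind.
- tape: Roll of clear tape, ring 66 mm across, 52 mm hole, 24 mm high, lying on the other deck, opposite the blank. Not to be disturbed. Origin: centre of its underside.
- tags: Small square pack of wooden tags, 36 x 36 x 15 mm, on the left deck near its robot-side end. Not to be disturbed. Origin: centre of its underside.
- squeegee: Blue plastic squeegee, 100 x 75 mm, flat on the table on the right. Bystander.
- hanger: Wooden clothes hanger, 400 mm wide, flat on the table on the left. Bystander.
- marker: Marker pen, 125 mm long, on the table on the right. Bystander.
- cleaner: White plastic bottle, 56 mm across, 100 mm high, on the table on the left. Bystander.
- masking: Roll of masking tape, 110 mm across, 25 mm high, on the table on the right. Bystander.
Things that resemble listed ones, but are neither listed nor needed, are in the scene too. There is more than one size of the blank; the one meant has the size given above.

How it is judged:
By the outcome, as a careful person would: the job done as asked, in the order asked, and still so for the second after the job is handed in, with the robot touching nothing.
It also fails if it takes over 54 s, if anything falls off the work surface, if the arm or the gripper's body presses on something with over 40 N, if the wrist force passes 120 N, or if a joint passes its speed limit or range.

## Robot

A 6-joint arm with a two-finger parallel gripper is mounted at the origin on the work surface. World frame = base frame: x ahead of the robot, y to its left, z up, the work surface at z = 0. Lengths are in m, angles in degrees, forces in N, time in s.
With the tool pointing down it reaches from about 0.375 to 0.975 m from the base axis. Payload 3.8 kg.
Tool frame: the origin (TCP) lies on the mounting face of the last link; the fingertips stand 173 mm ahead of it and the grasp point (between the pads) lies 155 mm ahead of it (tip_reach is the distance from the TCP to the fingertips, in m); x points along the fingers, y is the direction in which the jaws open and shut, and the axes are right-handed (so a half turn about x gives the same grasp; the last joint's range is limited). The gripper opens to 85 mm and grips with 20 to 120 N. Pads are 22 mm wide; open, the fingers measure 114 mm over their backs; the gripper's body (76 mm by 85 mm) begins 54 mm behind the grasp point. The pads swing forward as they close: fully open they stand 13 mm farther back than shut.
Start: joints at [-68.463, 15.12, 91.902, -0, 72.978, -2.114], TCP at [0.271, -0.618, 0.405] pointing down, gripper open.
Joint ranges: [-150.88, 150.88], [-54.13, 125.18], [17.81, 147.31], [-75.09, 255.09], [0, 152.58], [-146.25, 146.25]. Speed limits (degrees/s): [147.25, 147.25, 180, 180, 180, 180].

## Interface

Orientations are given as a 3x3 rotation matrix whose columns are the frame's x, y, z axes.
In Python, from rig import * gives the robot as it stands.
- The arm moves only by the tool drive_tool, never from a script. Its argument "motion" is a list of rows, each an object with "offset": the shift along the world's x, y, z in cm, a list of three; "twist": the turn, a rotation vector about the world's x, y, z in rad, a list of three. A call has 1 to 12 rows; each row shifts and turns the commanded pose from where the row before left it; what a row does not reach is not made up. A row lasts 1/12 s, in which the tool goes at most 41.7 mm and 7.16 degrees, less where a joint would pass 70% of its speed; a pose out of reach is approached as far as the arm can. A call with a gripper value outside its range is refused whole. "gripper" is the finger opening in cm, from 0 to 8.54, set as the call begins (left out, the last holds). The fingers move at their own pace and stop on an object; "squeeze" is the grip in N (left out, the last holds). Time passes only in rows, so rows that do not move let the fingers close. It gives the time, the measured TCP pose, the force and the opening at its end, in the units of the state.
- state(): the state, without advancing time (a new reading comes with each control period).
- snapshot(name): name is "scene" or "top" or "wrist"; returns the picture (420x560x3 uint8, red, green, blue); there is no depth.
- calibration(name): a dict with "fx", "fy", "cx", "cy" (pixels), "T" (4x4, takes a point from camera to world coordinates). Camera axes: x right, y up, looking along -z (the intrinsics and any distortion apply to the point x, -y, -z); pixel columns grow to the right and rows downward; lengths in m; the calibration is good to about 2 mm. A picture is of the moment at which its call begins: read the wrist's pose just before it. calibration takes no time and is no camera call; for the wrist camera it gives the pose at the moment of the call.
- finish_job(): hands the job in, once; it reports no verdict.
The state is a dict: "time_s": time; "qpos": joint angles; "joint_velocities": joint speeds; "joint_torque": joint torques, N m; "eef_pos": TCP position; "tcp_rot": TCP orientation; "ft_force": force on the tool from outside, world axes, zero at the start; "ft_torque": the same for the moment, N m; "gripper_width": opening from 0.0 (shut) to 1.0 (fully open).
Only numpy, scipy, OpenCV 4.12 (cv2) and the standard library are available. Lean on these libraries where they do the work, as an engineer would, in place of code of your own. Each camera call takes 0.05 s, during which the arm holds its last target. There are 200 camera calls.

## Working session

There is one attempt and no reset: what is moved stays moved. The work goes in short steps, Python scripts to look and compute and a tool call to move; the robot and the scene stay as the last step left them, time stands still between calls to the robot, and variables do not carry over. Pictures are saved under pics/ and viewed, about 8 in all and at most 12, crops included, and the job is handed in when it is done.

Besides the shell and the picture viewer there is one more tool, called in YAML: its name, and indented under it one key for each argument. drive_tool: Moves the arm, as the interface text tells. Its arguments: {"type":"object","properties":{"motion":{"type":"array","items":{"type":"object","properties":{"offset":{"type":"array","items":{"type":"number"}},"twist":{"type":"array","items":{"type":"number"}}}}},"gripper":{"type":"number"},"squeeze":{"type":"number"}},"required":["motion"]}

```bash
mkdir -p pics; python3 - <<'E'
from rig import *
import cv2,numpy as np
np.set_printoptions(precision=4,suppress=True)
for n in ["scene","top"]:
    im=snapshot(n); cv2.imwrite(f"pics/{n}0.png",im[:,:,::-1]); c=calibration(n); print(n,{k:(np.array(v) if k=="T" else v) for k,v in c.items()})
s=state();print(s)
E
```

```text
scene {'fx': 392.2416700812314, 'fy': 392.2416700812314, 'cx': 275.9899347669046, 'cy': 209.35360681025702, 'T': array([[ 0.4977, -0.5892,  0.6366,  1.1226],
       [ 0.8674,  0.3333, -0.3696, -0.3138],
       [ 0.0056,  0.736 ,  0.6769,  0.7252],
       [ 0.    ,  0.    ,  0.    ,  1.    ]])}
top {'fx': 433.08637898149215, 'fy': 433.08637898149215, 'cx': 282.18893412835007, 'cy': 208.92935068143703, 'T': array([[ 0.0049,  0.9919, -0.1267,  0.3789],
       [-0.9999,  0.0036, -0.01  ,  0.0336],
       [-0.0095,  0.1268,  0.9919,  1.1529],
       [ 0.    ,  0.    ,  0.    ,  1.    ]])}
{'time_s': 0.1, 'qpos': array([-68.4637,  15.1639,  91.9733,   0.0014,  72.9793,  -2.1139]), 'joint_velocities': array([ 0.0256, -0.1703, -0.1957,  0.0065,  0.0172, -0.0531]), 'joint_torque': array([  0.    , -51.6706, -36.8591,  -0.0001,   0.0064,   0.    ]), 'eef_pos': array([ 0.2707, -0.618 ,  0.4035]), 'tcp_rot': array([[-0.0007,  0.4011, -0.916 ],
       [ 0.0019, -0.916 , -0.4011],
       [-1.    , -0.002 , -0.0001]]), 'ft_force': array([-0.1465, -0.2551, -0.7721]), 'ft_torque': array([-0.0669, -0.0474, -0.0127]), 'gripper_width': 0.9985769068825778}
```

View pics/top0.png

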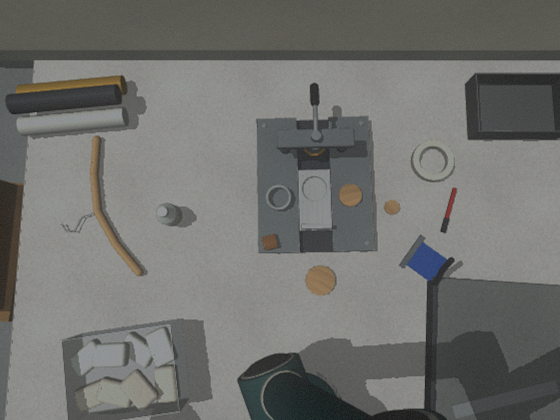

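View pics/scene0.png

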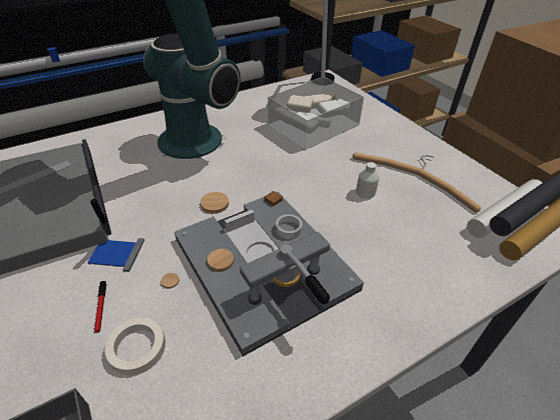

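Disc candidates in the top view are (350,195) on the right deck, (392,207), which is small and on the table, and (320,280), which is large and on the table. The one on the right deck should be 60 mm across. The tape is at (278,197) and the tags at (270,241). Next I measure these and check an enlarged crop.

```bash
cat > h.py <<'E'
from rig import *
import cv2,numpy as np
np.set_printoptions(precision=4,suppress=True)
def ray(c,uv,z):
    uv=np.atleast_2d(uv).astype(float); T=np.array(c["T"])
    d=np.c_[(uv[:,0]-c["cx"])/c["fx"],-(uv[:,1]-c["cy"])/c["fy"],-np.ones(len(uv))]@T[:3,:3].T
    return T[:3,3]+d*((z-T[2,3])/d[:,2])[:,None]
def wood(im):
    h=cv2.cvtColor(im,cv2.COLOR_RGB2HSV); return cv2.inRange(h,(5,70,60),(25,255,255))
def discs(im,c,z,amin=60):
    out=[]
    for k in cv2.findContours(wood(im),cv2.RETR_EXTERNAL,cv2.CHAIN_APPROX_NONE)[0]:
        if cv2.contourArea(k)<amin: continue
        p=ray(c,k[:,0],z)[:,:2]; (x,y),r=cv2.minEnclosingCircle((p*1000).astype(np.float32))
        m=cv2.moments(k); out.append((np.round([m['m10']/m['m00'],m['m01']/m['m00']],1),ray(c,[m['m10']/m['m00'],m['m01']/m['m00']],z)[0],2*np.sqrt(cv2.contourArea((p*1e4).astype(np.int32))/np.pi)/10,2*r))
    return out
E
python3 - <<'E'
from h import *
im=cv2.imread("pics/top0.png")[:,:,::-1].copy(); c=calibration("top")
for d in discs(im,c,.041): print("top",*d)
# fillled deck outline: grey dark region
cr=im[100:300,230:430]; cv2.imwrite("pics/crop.png",cv2.resize(cr,None,fx=3,fy=3,interpolation=cv2.INTER_CUBIC)[:,:,::-1])
im2=cv2.imread("pics/scene0.png")[:,:,::-1].copy(); c2=calibration("scene")
for d in discs(im2,c2,.041): print("scene",*d)
E
```

```text
top [320. 280.] [ 0.3398 -0.0519  0.041 ] 71.21257154540724 73.84260559082031
top [269.5 241.7] [0.4362 0.0769 0.041 ] 36.240914532801646 44.93832015991211
top [391.5 206.8] [ 0.5275 -0.2375  0.041 ] 34.49123080473609 37.4133186340332
top [349.8 194.6] [ 0.5591 -0.1306  0.041 ] 57.0283210599725 59.30517578125
top [ 12.3 257.6] [0.3924 0.737  0.041 ] 82.86053252672035 353.8507995605469
top [106.4 210.8] [0.5144 0.5014 0.041 ] 88.2715668078157 388.4646911621094
top [69.3 84.4] [0.8579 0.6215 0.041 ] 87.84911925517564 291.4892883300781
scene [169.5 280.1] [ 0.5613 -0.2513  0.041 ] 36.845165215845796 40.09738540649414
scene [286.6 281.1] [ 0.688  -0.0339  0.041 ] 29.732202234478024 65.15357208251953
scene [220.1 259.5] [ 0.562  -0.1335  0.041 ] 60.722946706843345 65.05841827392578
scene [531.4 232.6] [0.8577 0.5592 0.041 ] 126.55475375510203 317.0312194824219
scene [214.1 202.1] [ 0.3747 -0.0677  0.041 ] 76.19492598921273 83.03557586669922
scene [273.1 196.7] [0.432  0.0781 0.041 ] 38.13562689907066 49.27958679199219
scene [421.  177.2] [0.5649 0.485  0.041 ] 119.38048947169845 383.29559326171875
scene [490.8 137.8] [0.5248 0.8343 0.041 ] 183.13911952807987 464.4294128417969
scene [293.7  72.2] [-0.2159  0.5433  0.041 ] 91.88675691971488 135.46389770507812
scene [415.3  74. ] [0.0446 0.9745 0.041 ] 324.26423171650634 937.8357543945312
scene [538.3  35. ] [0.0043 1.8564 0.041 ] 326.39595728737856 588.712158203125
scene [430.9  24.8] [-0.3714  1.4962  0.041 ] 241.61084121103963 478.1226806640625
scene [372.7   7.8] [-0.7573  1.4236  0.041 ] 437.66575572017746 906.1253051757812
scene [309.4   7.2] [-0.945   1.1029  0.041 ] 245.7049458067992 415.5212097167969
```

View pics/crop.png

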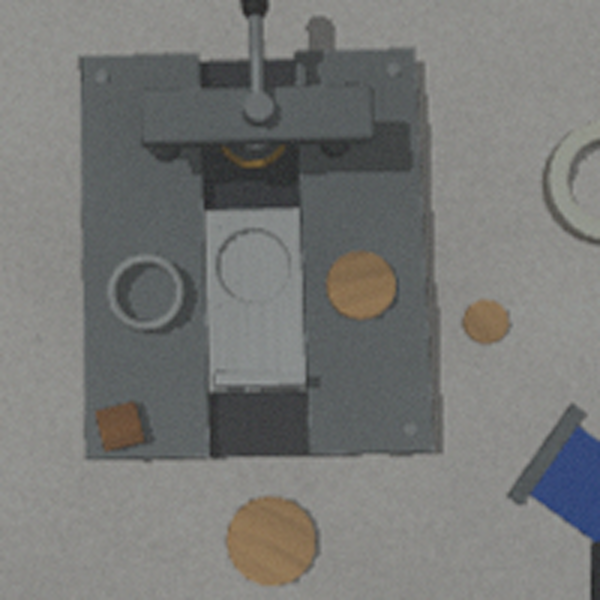

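The crop confirms the blank: the 57–60 mm disc on the right deck at crop (361,285). The big disc (about 71 mm) and the small one (about 35 mm) are decoys on the table. Next I compute the press frame from corner pixels in the crop.

```bash
python3 - <<'E'
from h import *
c=calibration("top")
f=lambda l,z: ray(c,(np.array(l,float)+.5)/3-.5+[230,100],z)[:,:2]
print("deck TL TR BL",f([[80,57],[414,48],[86,458]],.031))
print("carriage TL TR; nest rim centre",f([[205,209],[299,207],[254,266]],.030))
print("plate top outer L R",f([[211,386],[305,388]],.052), "carr L edge",f([[205,209],[209,375]],.03), "R",f([[299,207],[305,375]],.03))
print("nest diam",f([[216,266],[291,266],[254,229],[254,304]],.03))
print("tape", f([[146,292]],.055),"tags",f([[120,426]],.046))
E
```

```text
deck TL TR BL [[ 0.7662  0.1156]
 [ 0.775  -0.1829]
 [ 0.4091  0.106 ]]
carriage TL TR; nest rim centre [[ 0.628   0.0037]
 [ 0.63   -0.0791]
 [ 0.5772 -0.0392]]
plate top outer L R [[ 0.4698 -0.0009]
 [ 0.4685 -0.0806]] carr L edge [[0.628  0.0037]
 [0.4812 0.0002]] R [[ 0.63   -0.0791]
 [ 0.4816 -0.083 ]]
nest diam [[ 0.5771 -0.006 ]
 [ 0.5773 -0.0716]
 [ 0.6102 -0.0394]
 [ 0.5436 -0.0391]]
tape [[0.5499 0.0548]] tags [[0.4359 0.0764]]
```

Press yaw is about 1.6°. The nest is at about (0.577,-0.039) and the blank at about (0.560,-0.132), so the push direction is (0.18,0.98). I'll hover behind the blank and look with the wrist camera.

drive_tool:
  motion:
    - {"offset": [3.4, 0, 0], "twist": [0, 0, 0.12]}
    - {"offset": [3.4, 0, 0], "twist": [0, 0, 0.12]}
    - {"offset": [3.4, 0, 0], "twist": [0, 0, 0.12]}
    - {"offset": [3.4, 0, 0], "twist": [0, 0, 0.12]}
    - {"offset": [3.4, 0.5, 0], "twist": [0, 0, 0.12]}
    - {"offset": [3.4, 1.5, 0], "twist": [0, 0, 0.12]}
    - {"offset": [3, 2, 0], "twist": [0, 0, 0.12]}
    - {"offset": [2, 3, 0], "twist": [0, 0, 0.12]}
    - {"offset": [1.5, 3.5, 0]}
    - {"offset": [0.9, 3.8, 0]}
    - {"offset": [0, 4, 0]}
    - {"offset": [0, 4, 0]}
  gripper: 3.0
  squeeze: 30

```text
invalid input
```

drive_tool:
  motion:
    - {"offset": [3.4, 0, 0], "twist": [0, 0, 0.12]}
    - {"offset": [3.4, 0, 0], "twist": [0, 0, 0.12]}
    - {"offset": [3.4, 0, 0], "twist": [0, 0, 0.12]}
    - {"offset": [3.4, 0, 0], "twist": [0, 0, 0.12]}
    - {"offset": [3.4, 0.5, 0], "twist": [0, 0, 0.12]}
    - {"offset": [3.4, 1.5, 0], "twist": [0, 0, 0.12]}
    - {"offset": [3, 2, 0], "twist": [0, 0, 0.12]}
    - {"offset": [2, 3, 0], "twist": [0, 0, 0.12]}
    - {"offset": [1.5, 3.5, 0], "twist": [0, 0, 0]}
    - {"offset": [0.9, 3.8, 0], "twist": [0, 0, 0]}
    - {"offset": [0, 4, 0], "twist": [0, 0, 0]}
    - {"offset": [0, 4, 0], "twist": [0, 0, 0]}
  gripper: 3.0
  squeeze: 30

```text
time_s: 1.1
eef_pos: [0.5492, -0.3933, 0.4035]
tcp_rot: [[-0.001, 0.981, -0.196], [0.001, -0.196, -0.981], [-1.0, -0.001, -0.001]]
ft_force: [-0.3, -0.2, 0.2]
gripper_width: 0.352
```

drive_tool:
  motion:
    - {"offset": [0, 4, 0], "twist": [0, 0, 0]}
    - {"offset": [0, 4, 0], "twist": [0, 0, 0]}
    - {"offset": [0, 4, 0], "twist": [0, 0, 0]}
    - {"offset": [0, 4, 0], "twist": [0, 0, 0]}
    - {"offset": [0, 3, 0], "twist": [0, 0, 0]}
    - {"offset": [0, 0, 0], "twist": [0, 0, 0]}
    - {"offset": [0, 0, 0], "twist": [0, 0, 0]}

```text
time_s: 1.68
eef_pos: [0.5487, -0.2036, 0.4044]
tcp_rot: [[-0.001, 0.981, -0.194], [-0.0, -0.194, -0.981], [-1.0, -0.001, 0.0]]
ft_force: [-0.2, 0.2, -0.1]
gripper_width: 0.353
```

```bash
python3 - <<'E'
from h import *
c=calibration("wrist"); im=snapshot("wrist"); cv2.imwrite("pics/w1.png",im[:,:,::-1])
print(np.array(c["T"]),c["fx"],state()["eef_pos"])
for d in discs(im,c,.041,300): print(*d)
E
```

```text
[[ 0.9811  0.1838  0.0602  0.564 ]
 [-0.1933  0.9347  0.2984 -0.1262]
 [-0.0014 -0.3044  0.9525  0.3742]
 [ 0.      0.      0.      1.    ]] 313.101318715086 [ 0.5488 -0.2048  0.4045]
[274.1 210.2] [ 0.5354 -0.2348  0.041 ] 35.071269774535295 36.648963928222656
[276.7 110.8] [ 0.5593 -0.1306  0.041 ] 58.9595661112305 60.128658294677734
[61.6 77.4] [ 0.3567 -0.0585  0.041 ] 70.60877155515865 74.54390716552734
```

View pics/w1.png

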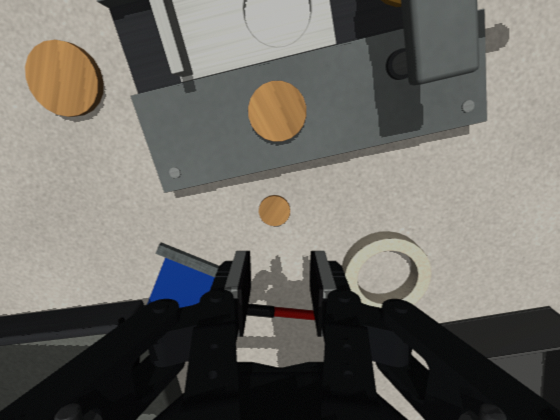

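The wrist view shows the blank at (277,111), measured at 60 mm, and the nest rim at x 244–311 with its near edge at about (278,47). The tips are open and behind the blank. One quick ray for the nest in this same view.

```bash
python3 - <<'E'
from h import *
c=calibration("wrist"); im=cv2.imread("pics/w1.png")
print(ray(c,[[277.5,12],[244,12],[311,12],[278,47]],.030)[:,:2])
g=cv2.Canny(cv2.cvtColor(im,cv2.COLOR_BGR2GRAY),40,120)
v,u=np.nonzero(g[:60,236:320]); p=ray(c,np.c_[u+236,v],.030)[:,:2]
# robust circle r=32.5 via least squares on edge points near the guess
from scipy.optimize import least_squares
q=p[abs(np.hypot(*(p-[.577,-.039]).T)-.0325)<.005]
r=least_squares(lambda a:np.hypot(q[:,0]-a[0],q[:,1]-a[1])-a[2],[.577,-.039,.0325],loss="soft_l1",f_scale=.001)
print(len(q),r.x,np.sqrt(2*r.cost/len(q)))
E
```

```text
[[ 0.5783 -0.043 ]
 [ 0.5466 -0.0367]
 [ 0.6099 -0.0493]
 [ 0.5727 -0.073 ]]
272 [ 0.578  -0.0411  0.032 ] 0.0009884603457567507
```

drive_tool:
  motion:
    - {"offset": [-0.4, 0.5, -3.5], "twist": [0, 0, 0]}
    - {"offset": [0, 0, -3.5], "twist": [0, 0, 0]}
    - {"offset": [0, 0, -3.5], "twist": [0, 0, 0]}
    - {"offset": [0, 0, -3.5], "twist": [0, 0, 0]}
    - {"offset": [0, 0, -3.0], "twist": [0, 0, 0]}
    - {"offset": [0, 0, -1.7], "twist": [0, 0, 0]}
    - {"offset": [0, 0, -1.0], "twist": [0, 0, 0]}
    - {"offset": [0, 0, 0], "twist": [0, 0, 0]}
    - {"offset": [0, 0, 0], "twist": [0, 0, 0]}

```text
time_s: 2.48
eef_pos: [0.5452, -0.2015, 0.2079]
tcp_rot: [[0.0, 0.98, -0.198], [-0.0, -0.198, -0.98], [-1.0, 0.0, 0.0]]
ft_force: [0.2, -0.1, 0.6]
gripper_width: 0.352
```

```bash
python3 - <<'E'
from h import *
c=calibration("wrist"); im=snapshot("wrist"); cv2.imwrite("pics/w2.png",im[:,:,::-1])
print(state()["eef_pos"],state()["ft_force"])
for d in discs(im,c,.041,300): print(*d)
E
```

```text
[ 0.5456 -0.2014  0.2088] [-0.0447  0.2687 -0.2201]
[275.4 308.8] [ 0.5389 -0.221   0.041 ] 31.647867569051034 34.071197509765625
[280.  118.7] [ 0.5598 -0.1294  0.041 ] 59.15548634530969 59.909637451171875
```

View pics/w2.png

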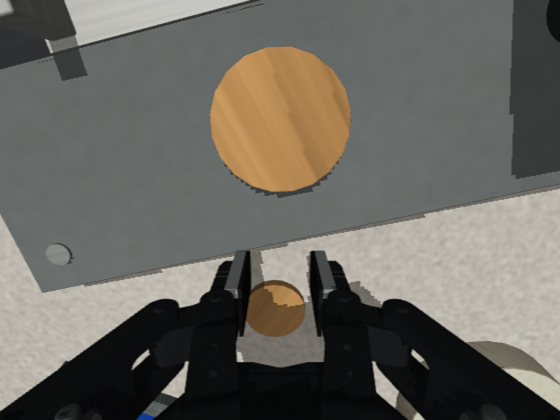

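The blank at (280,119) is centred between the fingers at columns 245 and 317. I start the push.

drive_tool:
  motion:
    - {"offset": [0.16, 0.78, -0.1], "twist": [0, 0, 0]}
    - {"offset": [0.16, 0.78, -0.1], "twist": [0, 0, 0]}
    - {"offset": [0.16, 0.78, 0], "twist": [0, 0, 0]}
    - {"offset": [0.12, 0.6, 0], "twist": [0, 0, 0]}
    - {"offset": [0.08, 0.39, 0], "twist": [0, 0, 0]}
    - {"offset": [0.08, 0.39, 0], "twist": [0, 0, 0]}
    - {"offset": [0.08, 0.39, 0], "twist": [0, 0, 0]}
    - {"offset": [0.08, 0.39, 0], "twist": [0, 0, 0]}
    - {"offset": [0.08, 0.39, 0], "twist": [0, 0, 0]}
    - {"offset": [0.08, 0.39, 0], "twist": [0, 0, 0]}
    - {"offset": [0.08, 0.39, 0], "twist": [0, 0, 0]}
    - {"offset": [0.08, 0.39, 0], "twist": [0, 0, 0]}

```text
time_s: 3.53
eef_pos: [0.5572, -0.1394, 0.2057]
tcp_rot: [[-0.0, 0.98, -0.197], [0.0, -0.197, -0.98], [-1.0, -0.0, 0.0]]
ft_force: [-0.1, -0.2, 0.6]
gripper_width: 0.353
```

```bash
cat > look.py <<'E'
import sys
from h import *
from scipy.optimize import least_squares
c=calibration("wrist"); im=snapshot("wrist"); cv2.imwrite(f"pics/{sys.argv[1]}.png",im[:,:,::-1])
print(state()["eef_pos"],state()["ft_force"])
for d in discs(im,c,float(sys.argv[2]),300): print(*d)
E
python3 look.py w3 .041
```

```text
[ 0.5573 -0.1389  0.2056] [-0.1959  0.8703 -0.4667]
[279.8 197.3] [ 0.565  -0.1004  0.041 ] 59.27804395862014 60.43822479248047
```

View pics/w3.png

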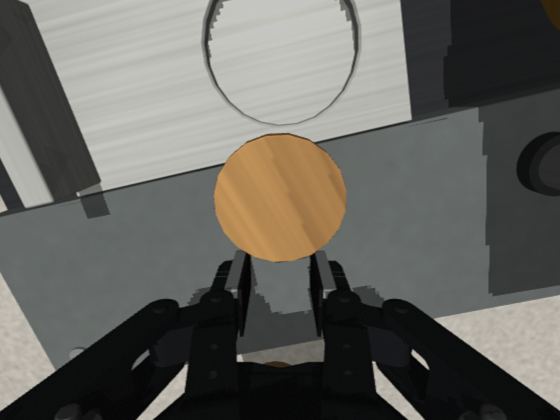

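The blank at (280,197) is lined up with the nest rim, which spans columns 205–358 with its centre near 281. About 6.1 cm remain.

drive_tool:
  motion:
    - {"offset": [0.08, 0.39, 0], "twist": [0, 0, 0]}
    - {"offset": [0.08, 0.39, 0], "twist": [0, 0, 0]}
    - {"offset": [0.08, 0.39, 0], "twist": [0, 0, 0]}
    - {"offset": [0.08, 0.39, 0], "twist": [0, 0, 0]}
    - {"offset": [0.08, 0.39, 0], "twist": [0, 0, 0]}
    - {"offset": [0.08, 0.39, 0], "twist": [0, 0, 0]}
    - {"offset": [0.08, 0.39, 0], "twist": [0, 0, 0]}
    - {"offset": [0.08, 0.39, 0], "twist": [0, 0, 0]}
    - {"offset": [0.06, 0.29, 0], "twist": [0, 0, 0]}
    - {"offset": [0.06, 0.29, 0], "twist": [0, 0, 0]}
    - {"offset": [0.06, 0.29, 0], "twist": [0, 0, 0]}
    - {"offset": [0.06, 0.29, 0], "twist": [0, 0, 0]}

```text
time_s: 4.58
eef_pos: [0.566, -0.0966, 0.2057]
tcp_rot: [[-0.0, 0.98, -0.197], [-0.0, -0.197, -0.98], [-1.0, 0.0, 0.0]]
ft_force: [-0.7, -0.3, 0.5]
gripper_width: 0.347
```

```bash
python3 look.py w4 .040
```

```text
[ 0.5661 -0.0962  0.2057] [-0.5117  0.5063  0.1128]
[279.7 197.3] [ 0.5737 -0.0579  0.04  ] 59.48388600973391 60.873756408691406
[538.3 103.5] [ 0.6858 -0.0394  0.04  ] 23.66168334689376 62.17303466796875
```

View pics/w4.png

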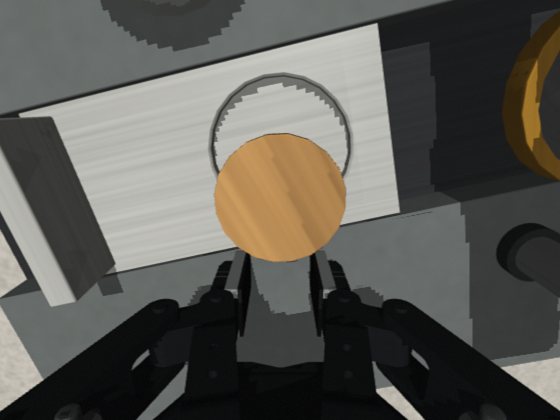

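Still flat and aligned, with about 1.7 cm to go. The nest rim spans columns 210–352. I finish slowly.

drive_tool:
  motion:
    - {"offset": [0.05, 0.24, 0], "twist": [0, 0, 0]}
    - {"offset": [0.05, 0.24, 0], "twist": [0, 0, 0]}
    - {"offset": [0.04, 0.2, 0], "twist": [0, 0, 0]}
    - {"offset": [0.04, 0.2, 0], "twist": [0, 0, 0]}
    - {"offset": [0.03, 0.15, 0], "twist": [0, 0, 0]}
    - {"offset": [0.03, 0.15, 0], "twist": [0, 0, 0]}
    - {"offset": [0.02, 0.1, 0], "twist": [0, 0, 0]}
    - {"offset": [0.02, 0.1, 0], "twist": [0, 0, 0]}
    - {"offset": [0.02, 0.1, 0], "twist": [0, 0, 0]}
    - {"offset": [0.02, 0.1, 0], "twist": [0, 0, 0]}
    - {"offset": [0.02, 0.1, 0], "twist": [0, 0, 0]}
    - {"offset": [0.0, 0.0, 0], "twist": [0, 0, 0]}

```text
time_s: 5.63
eef_pos: [0.5694, -0.0799, 0.2056]
tcp_rot: [[-0.0, 0.98, -0.197], [0.0, -0.197, -0.98], [-1.0, -0.0, -0.0]]
ft_force: [0.2, 0.2, -0.8]
gripper_width: 0.352
```

```bash
python3 look.py w5 .040
```

```text
[ 0.5694 -0.08    0.2057] [ 0.6517 -0.3536 -0.5229]
[279.8 196.3] [ 0.5772 -0.0407  0.04  ] 58.74273018297961 60.404537200927734
[528.8 153.8] [ 0.6862 -0.0431  0.04  ] 27.19405497853076 70.0299301147461
```

View pics/w5.png

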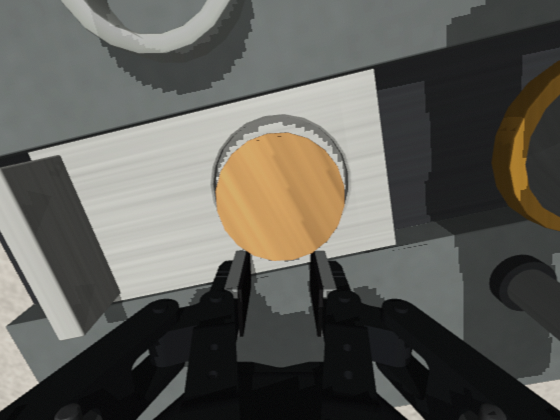

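```bash
python3 - <<'E'
from h import *
c=calibration("wrist")
far=ray(c,[[281,115]],.030)[0,:2]; print(far, far-.0325*np.array([.197,.98]))
l,r=ray(c,[[212,172],[350,172]],.03)[:,:2]; print(l,r,(l+r)/2,np.hypot(*(l-r)))
for z in(.04,.041): print(ray(c,[[280.5,132.5],[280.5,261]],z)[:,:2])
E
```

```text
[ 0.5845 -0.0067] [ 0.5781 -0.0386]
[ 0.5476 -0.0257] [ 0.6114 -0.0384] [ 0.5795 -0.0321] 0.0650967856173402
[[ 0.583  -0.0134]
 [ 0.5711 -0.0727]]
[[ 0.583  -0.0133]
 [ 0.5712 -0.0721]]
```

The blank is about 4 mm short, so I continue in 1 mm rows.

drive_tool:
  motion:
    - {"offset": [0.02, 0.1, 0], "twist": [0, 0, 0]}
    - {"offset": [0.02, 0.1, 0], "twist": [0, 0, 0]}
    - {"offset": [0.02, 0.1, 0], "twist": [0, 0, 0]}
    - {"offset": [0.02, 0.1, 0], "twist": [0, 0, 0]}
    - {"offset": [0.0, 0.0, 0], "twist": [0, 0, 0]}
    - {"offset": [0.0, 0.0, 0], "twist": [0, 0, 0]}

```text
time_s: 6.18
eef_pos: [0.5702, -0.076, 0.2057]
tcp_rot: [[-0.0, 0.98, -0.197], [0.0, -0.197, -0.98], [-1.0, -0.0, 0.0]]
ft_force: [-0.7, -0.2, -0.1]
gripper_width: 0.353
```

```bash
python3 look.py w6 .040
```

```text
[ 0.5702 -0.076   0.2057] [ 0.4082 -0.4644  0.2118]
[279.7 195.3] [ 0.578  -0.0364  0.04  ] 55.995126913633456 56.99610900878906
[526.7 164.6] [ 0.6863 -0.0438  0.04  ] 28.160804041088255 72.10343933105469
```

The apparent size shrank from 58.7 to 56.0, which fits an 8 mm drop. I back off, rise and look.

drive_tool:
  motion:
    - {"offset": [-0.06, -0.3, 0], "twist": [0, 0, 0]}
    - {"offset": [0, 0, 0.5], "twist": [0, 0, 0]}
    - {"offset": [0, 0, 2], "twist": [0, 0, 0]}
    - {"offset": [0, 0, 3], "twist": [0, 0, 0]}
    - {"offset": [0, 0, 3], "twist": [0, 0, 0]}
    - {"offset": [0, 0, 2], "twist": [0, 0, 0]}
    - {"offset": [0, 0, 0], "twist": [0, 0, 0]}

```text
time_s: 6.82
eef_pos: [0.5718, -0.0797, 0.3171]
tcp_rot: [[0.01, 0.98, -0.197], [-0.002, -0.197, -0.98], [-1.0, 0.01, -0.0]]
ft_force: [0.1, 0.2, 1.2]
gripper_width: 0.351
```

```bash
python3 look.py w7 .032
```

```text
[ 0.571  -0.0795  0.3145] [-0.255  -0.2286  0.2742]
[271.8 343.4] [ 0.5379 -0.2222  0.032 ] 36.91749007551046 39.885887145996094
[ 33.1 216.6] [ 0.3647 -0.0502  0.032 ] 69.00391504576977 78.45158386230469
[273.1 155. ] [ 0.5772 -0.0394  0.032 ] 58.78904190751952 60.20713424682617
[397.8 127.6] [ 0.6787 -0.0377  0.032 ] 28.756959472582714 70.43767547607422
[36. 32.] [0.4275 0.0813 0.032 ] 41.66355763399848 50.57898712158203
```

View pics/w7.png

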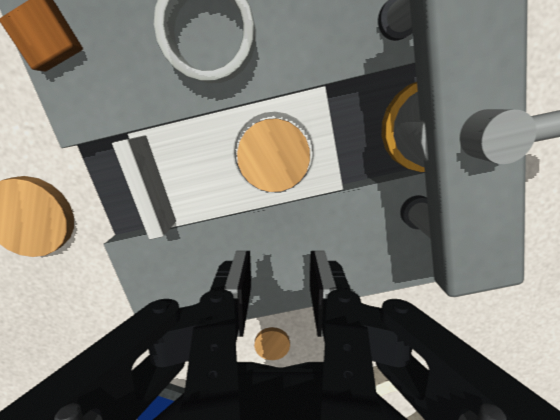

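The blank sits in the nest at (273,155), with the rim visible all round and its size at z=32 mm at 59–60 mm. The push plate's outer top edge runs from (114,142) to (152,238). I compute the plate pose.

```bash
python3 - <<'E'
from h import *
c=calibration("wrist")
a,b=ray(c,[[114,142],[152,238]],.052)[:,:2]; print("plate",a,b,(a+b)/2,np.hypot(*(a-b)))
a,b=ray(c,[[327,86],[343,190]],.030)[:,:2]; print("inner end",a,b,(a+b)/2,np.hypot(*(a-b)))
a,b=ray(c,[[327,86],[129,132]],.030)[:,:2]; print("left edge",a-b,np.degrees(np.arctan2((a-b)[1],(a-b)[0])))
print(state()["qpos"])
E
```

```text
plate [ 0.4646 -0.0036] [ 0.4675 -0.0817] [ 0.466  -0.0426] 0.07821266764111595
inner end [0.6262 0.0043] [ 0.627  -0.0793] [ 0.6266 -0.0375] 0.08358663887133094
left edge [0.1589 0.0029] 1.0504451208273569
[-10.4036   8.6044 109.6478  -0.0012  61.3404   0.9549]
```

drive_tool:
  motion:
    - {"offset": [-1.4, 0.3, 0], "twist": [0, 0, -0.112]}
    - {"offset": [-1.4, 0.3, 0], "twist": [0, 0, -0.112]}
    - {"offset": [-1.4, 0.3, 0], "twist": [0, 0, -0.112]}
    - {"offset": [-1.4, 0.3, 0], "twist": [0, 0, -0.112]}
    - {"offset": [-1.4, 0.3, 0], "twist": [0, 0, -0.112]}
    - {"offset": [-1.4, 0.3, 0], "twist": [0, 0, -0.112]}
    - {"offset": [-1.4, 0.3, 0], "twist": [0, 0, -0.112]}
    - {"offset": [-1.4, 0.3, 0], "twist": [0, 0, -0.112]}
    - {"offset": [-1.4, 0.3, 0], "twist": [0, 0, -0.112]}
    - {"offset": [-1.4, 0.3, 0], "twist": [0, 0, -0.112]}
    - {"offset": [0, 0.3, 0], "twist": [0, 0, -0.112]}
    - {"offset": [0, 0.3, 0], "twist": [0, 0, -0.112]}

```text
time_s: 7.87
eef_pos: [0.4279, -0.0429, 0.309]
tcp_rot: [[-0.003, 0.023, -1.0], [0.0, -1.0, -0.023], [-1.0, -0.001, 0.003]]
ft_force: [0.6, -0.4, -0.0]
gripper_width: 0.347
```

drive_tool:
  motion:
    - {"offset": [0, 0, 0], "twist": [0, 0, 0]}
    - {"offset": [0, 0, 0], "twist": [0, 0, 0]}

```text
time_s: 8.03
eef_pos: [0.429, -0.043, 0.3096]
tcp_rot: [[-0.002, 0.032, -0.999], [0.0, -0.999, -0.032], [-1.0, -0.0, 0.002]]
ft_force: [0.4, 0.4, -0.0]
gripper_width: 0.355
```

The camera side faces the bridge, so I turn the tool half round for clearance before pushing.

drive_tool:
  motion:
    - {"offset": [0, 0, 0], "twist": [0, 0, 0.121]}
    - {"offset": [0, 0, 0], "twist": [0, 0, 0.121]}
    - {"offset": [0, 0, 0], "twist": [0, 0, 0.121]}
    - {"offset": [0, 0, 0], "twist": [0, 0, 0.121]}
    - {"offset": [0, 0, 0], "twist": [0, 0, 0.121]}
    - {"offset": [0, 0, 0], "twist": [0, 0, 0.121]}
    - {"offset": [0, 0, 0], "twist": [0, 0, 0.121]}
    - {"offset": [0, 0, 0], "twist": [0, 0, 0.121]}
    - {"offset": [0, 0, 0], "twist": [0, 0, 0.121]}
    - {"offset": [0, 0, 0], "twist": [0, 0, 0.121]}
    - {"offset": [0, 0, 0], "twist": [0, 0, 0.121]}
    - {"offset": [0, 0, 0], "twist": [0, 0, 0.121]}

```text
time_s: 9.03
eef_pos: [0.4295, -0.0433, 0.3101]
tcp_rot: [[-0.001, 0.997, -0.081], [0.0, -0.081, -0.997], [-1.0, -0.001, 0.0]]
ft_force: [0.4, 0.7, 0.4]
gripper_width: 0.351
```

drive_tool:
  motion:
    - {"offset": [0, 0, 0], "twist": [0, 0, 0.121]}
    - {"offset": [0, 0, 0], "twist": [0, 0, 0.121]}
    - {"offset": [0, 0, 0], "twist": [0, 0, 0.121]}
    - {"offset": [0, 0, 0], "twist": [0, 0, 0.121]}
    - {"offset": [0, 0, 0], "twist": [0, 0, 0.121]}
    - {"offset": [0, 0, 0], "twist": [0, 0, 0.121]}
    - {"offset": [0, 0, 0], "twist": [0, 0, 0.121]}
    - {"offset": [0, 0, 0], "twist": [0, 0, 0.121]}
    - {"offset": [0, 0, 0], "twist": [0, 0, 0.121]}
    - {"offset": [0, 0, 0], "twist": [0, 0, 0.121]}
    - {"offset": [0, 0, 0], "twist": [0, 0, 0.121]}
    - {"offset": [0, 0, 0], "twist": [0, 0, 0.121]}

```text
time_s: 10.03
eef_pos: [0.4295, -0.0433, 0.31]
tcp_rot: [[-0.001, 0.198, 0.98], [0.0, 0.98, -0.198], [-1.0, -0.0, -0.001]]
ft_force: [0.7, 0.4, 0.6]
gripper_width: 0.354
```

drive_tool:
  motion:
    - {"offset": [0, 0, 0], "twist": [0, 0, 0.121]}
    - {"offset": [0, 0, 0], "twist": [0, 0, 0.121]}
    - {"offset": [0, 0, 0], "twist": [0, 0, 0]}
    - {"offset": [0, 0, 0], "twist": [0, 0, 0]}

```text
time_s: 10.37
eef_pos: [0.4295, -0.0432, 0.3102]
tcp_rot: [[-0.001, -0.032, 1.0], [0.0, 1.0, 0.032], [-1.0, 0.0, -0.001]]
ft_force: [-0.3, 0.2, -0.3]
gripper_width: 0.354
```

drive_tool:
  motion:
    - {"offset": [0, 0, -2.5], "twist": [0, 0, 0]}
    - {"offset": [0, 0, -2.5], "twist": [0, 0, 0]}
    - {"offset": [0, 0, -2.5], "twist": [0, 0, 0]}
    - {"offset": [0, 0, -1.6], "twist": [0, 0, 0]}
    - {"offset": [0, 0, -1.0], "twist": [0, 0, 0]}
    - {"offset": [0, 0, 0], "twist": [0, 0, 0]}
    - {"offset": [0.8, 0.02, 0], "twist": [0, 0, 0]}
    - {"offset": [0.8, 0.02, 0], "twist": [0, 0, 0]}
    - {"offset": [0.4, 0.01, 0], "twist": [0, 0, 0]}
    - {"offset": [0.4, 0.01, 0], "twist": [0, 0, 0]}
    - {"offset": [0.4, 0.01, 0], "twist": [0, 0, 0]}
    - {"offset": [0.4, 0.01, 0], "twist": [0, 0, 0]}

```text
time_s: 11.37
eef_pos: [0.4618, -0.0423, 0.2101]
tcp_rot: [[-0.001, -0.033, 0.999], [-0.0, 0.999, 0.033], [-1.0, -0.0, -0.001]]
ft_force: [-3.5, -0.4, 3.8]
gripper_width: 0.348
```

Contact is made at about 3.5 N, and the carriage is sliding.

drive_tool:
  motion:
    - {"offset": [0.5, 0.013, 0], "twist": [0, 0, 0]}
    - {"offset": [0.5, 0.013, 0], "twist": [0, 0, 0]}
    - {"offset": [0.5, 0.013, 0], "twist": [0, 0, 0]}
    - {"offset": [0.5, 0.013, 0], "twist": [0, 0, 0]}
    - {"offset": [0.5, 0.013, 0], "twist": [0, 0, 0]}
    - {"offset": [0.5, 0.013, 0], "twist": [0, 0, 0]}
    - {"offset": [0.5, 0.013, 0], "twist": [0, 0, 0]}
    - {"offset": [0.5, 0.013, 0], "twist": [0, 0, 0]}
    - {"offset": [0.5, 0.013, 0], "twist": [0, 0, 0]}
    - {"offset": [0.5, 0.013, 0], "twist": [0, 0, 0]}
    - {"offset": [0.5, 0.013, 0], "twist": [0, 0, 0]}
    - {"offset": [0.5, 0.013, 0], "twist": [0, 0, 0]}

```text
time_s: 12.37
eef_pos: [0.522, -0.0407, 0.2096]
tcp_rot: [[-0.0, -0.033, 0.999], [0.0, 0.999, 0.033], [-1.0, 0.0, -0.0]]
ft_force: [-4.2, -0.4, 1.0]
gripper_width: 0.351
```

drive_tool:
  motion:
    - {"offset": [0.5, 0.013, 0], "twist": [0, 0, 0]}
    - {"offset": [0.5, 0.013, 0], "twist": [0, 0, 0]}
    - {"offset": [0.5, 0.013, 0], "twist": [0, 0, 0]}
    - {"offset": [0.5, 0.013, 0], "twist": [0, 0, 0]}
    - {"offset": [0.5, 0.013, 0], "twist": [0, 0, 0]}
    - {"offset": [0.5, 0.013, 0], "twist": [0, 0, 0]}
    - {"offset": [0.4, 0.013, 0], "twist": [0, 0, 0]}
    - {"offset": [0.4, 0.013, 0], "twist": [0, 0, 0]}
    - {"offset": [0.3, 0.01, 0], "twist": [0, 0, 0]}
    - {"offset": [0.2, 0.01, 0], "twist": [0, 0, 0]}

```text
time_s: 13.2
eef_pos: [0.565, -0.0395, 0.2096]
tcp_rot: [[0.0, -0.033, 0.999], [-0.0, 0.999, 0.033], [-1.0, -0.0, 0.0]]
ft_force: [-3.1, -1.1, 1.0]
gripper_width: 0.355
```

Next I creep to the stop, watching the force.

drive_tool:
  motion:
    - {"offset": [0.2, 0.006, 0], "twist": [0, 0, 0]}
    - {"offset": [0.2, 0.006, 0], "twist": [0, 0, 0]}
    - {"offset": [0.2, 0.006, 0], "twist": [0, 0, 0]}
    - {"offset": [0.2, 0.006, 0], "twist": [0, 0, 0]}
    - {"offset": [0.1, 0.003, 0], "twist": [0, 0, 0]}
    - {"offset": [0.1, 0.003, 0], "twist": [0, 0, 0]}

```text
time_s: 13.7
eef_pos: [0.5701, -0.0394, 0.2095]
tcp_rot: [[-0.016, -0.033, 0.999], [-0.0, 0.999, 0.033], [-1.0, 0.0, -0.015]]
ft_force: [-26.4, -1.9, 22.6]
gripper_width: 0.355
```

drive_tool:
  motion:
    - {"offset": [0.1, 0.003, 0], "twist": [0, 0, 0]}
    - {"offset": [0.1, 0.003, 0], "twist": [0, 0, 0]}

```text
time_s: 13.87
eef_pos: [0.5708, -0.0395, 0.2095]
tcp_rot: [[-0.02, -0.033, 0.999], [-0.0, 0.999, 0.033], [-1.0, 0.001, -0.02]]
ft_force: [-31.0, -2.2, 27.3]
gripper_width: 0.352
```

drive_tool:
  motion:
    - {"offset": [0.1, 0.003, 0], "twist": [0, 0, 0]}
    - {"offset": [0.1, 0.003, 0], "twist": [0, 0, 0]}

```text
time_s: 14.03
eef_pos: [0.5715, -0.0394, 0.2094]
tcp_rot: [[-0.024, -0.033, 0.999], [-0.0, 0.999, 0.033], [-1.0, 0.001, -0.024]]
ft_force: [-36.7, -2.7, 33.6]
gripper_width: 0.349
```

A hard resistance at x≈0.57, somewhat before my estimate of 0.58. I back off and look before judging.

drive_tool:
  motion:
    - {"offset": [-1.0, 0, 0], "twist": [0, 0, 0]}
    - {"offset": [-3, -0.1, 0], "twist": [0, 0, 0]}
    - {"offset": [-3, -0.1, 0], "twist": [0, 0, 0]}
    - {"offset": [-3, -0.1, 0], "twist": [0, 0, 0]}
    - {"offset": [-2, -0.1, 0], "twist": [0, 0, 0]}
    - {"offset": [0, 0, 3], "twist": [0, 0, 0]}
    - {"offset": [0, 0, 3], "twist": [0, 0, 0]}
    - {"offset": [-2, 0, 3], "twist": [0, 0, 0]}
    - {"offset": [-2, 0, 3], "twist": [0, 0, 0]}
    - {"offset": [0, 0, 0], "twist": [0, 0, 0]}

```text
time_s: 14.87
eef_pos: [0.4193, -0.0433, 0.3364]
tcp_rot: [[0.012, -0.033, 0.999], [-0.002, 0.999, 0.033], [-1.0, -0.002, 0.012]]
ft_force: [1.7, -1.8, -0.0]
gripper_width: 0.354
```

```bash
python3 - <<'E'
from h import *
print(state()["eef_pos"])
im=snapshot("top"); cv2.imwrite("pics/top1.png",im[:,:,::-1]); s=snapshot("scene"); cv2.imwrite("pics/scene1.png",s[:,:,::-1])
a=cv2.resize(im[110:260,240:390],(400,400),interpolation=cv2.INTER_CUBIC); b=cv2.resize(s[180:355,170:370],(400,350),interpolation=cv2.INTER_CUBIC)
b=np.vstack([b,np.zeros((50,400,3),np.uint8)]); cv2.imwrite("pics/both1.png",np.hstack([a,b])[:,:,::-1])
E
```

```text
[ 0.4193 -0.0433  0.3364]
```

View pics/both1.png

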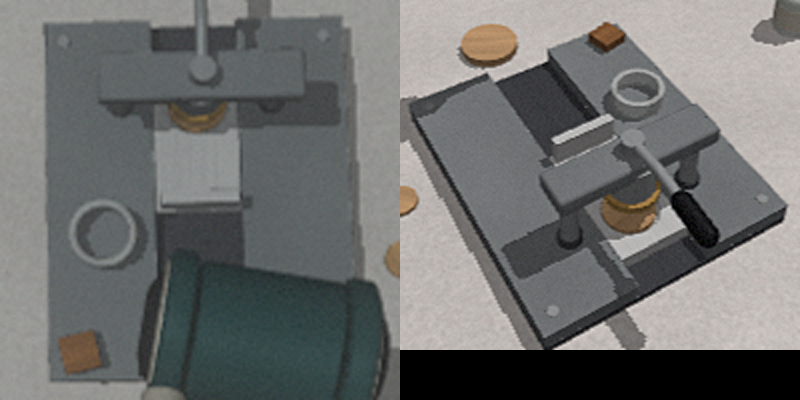

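```bash
python3 - <<'E'
from h import *
c=calibration("top")
for n,r0,r1 in(("top0",195,240),("top1",155,200)):
    g=cv2.imread(f"pics/{n}.png",0).astype(float); p=g[r0:r1,308:322].mean(1); d=np.diff(p)
    print(n,r0,p.round().astype(int))
    i=d.argmin(); k=d[i-1:i+2]; s=r0+i+.5+(k@[-1,0,1])/k.sum(); print(s,ray(c,[[315,s]],.052)[0,:2])
E
```

```text
top0 195 [135 136 136 135 133 130 133 136 136 136 136 136 137 136 137 136 136 136
 137 137 137 138 137 138 137 137 138 138 134 133 136 138 144 107  89  82
  60  64  64  63  64  64  64  64  64]
227.97330447330447 [ 0.4709 -0.039 ]
top1 155 [ 82  80  85  85  95 129 145 144 144 143 144 143 144 144 145 144 145 144
 144 144 144 144 145 145 144 141 142 143 144 149 124  81  72  85  78  63
  63  62  64  63  63  62  62  63  63]
185.2884436160298 [ 0.5813 -0.0396]
```

```bash
python3 - <<'E'
from h import *
c=calibration("scene")
print("inner end",ray(c,[[282.5,311],[315,292.5]],.030)[:,:2])
print("plate top ends outer?",ray(c,[[(552-400)/2+170,180+138/2],[(614-400)/2+170,180+113/2]],.052)[:,:2])
im=cv2.imread("pics/scene1.png"); cv2.imwrite("pics/crop2.png",cv2.resize(im[220:330,230:350],None,fx=6,fy=5.4,interpolation=cv2.INTER_CUBIC)[:594])
E
```

```text
inner end [[ 0.7414 -0.0753]
 [ 0.7365  0.0079]]
plate top ends outer? [[ 0.5717 -0.0724]
 [ 0.5727  0.0088]]
```

View pics/crop2.png

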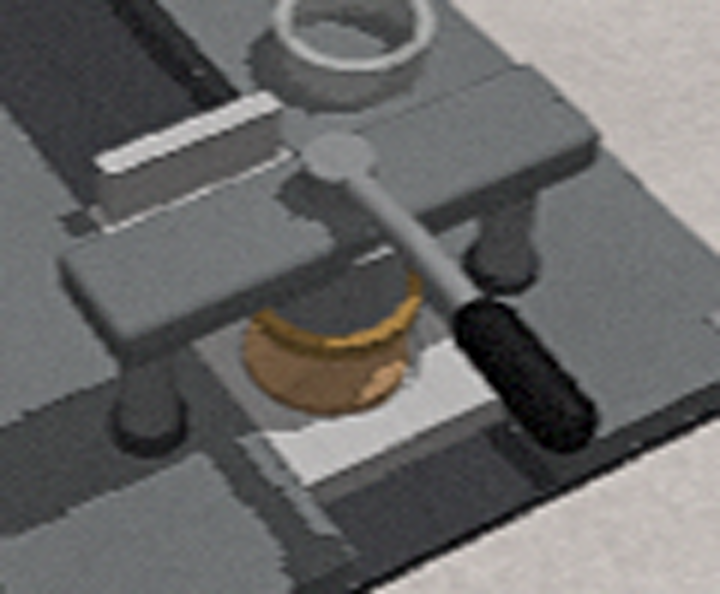

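The carriage travelled about 110–112 mm. The deck corners, though, put the press origin at x≈0.558, so the carriage started partly in and only about 107–110 mm was left. The bridge posts give an independent check on where the ram is.

```bash
python3 - <<'E'
from h import *
c=calibration("scene")
px=lambda u,v:[230+(u+.5)/6-.5,220+(v+.5)/5.4-.5]
p=ray(c,[px(148,432),px(503,272)],.031)[:,:2]; print("post bases",p,p.mean(0),np.hypot(*(p[0]-p[1])))
print("inner end L/R",ray(c,[px(305,485),px(500,395)],.030)[:,:2])
# deck far corner edge (inner end) and near end, scene full image: crop both1 right half /2+(170,180)
q=lambda u,v:[170+(u-400)/2,180+v/2]
print("deck corners near-right, inner-right, inner-left",ray(c,[q(412,103),q(547,341),q(785,205)],.031)[:,:2])
# blank lower visible edge on +x side
im=cv2.imread("pics/scene1.png")[:,:,::-1].copy(); c2=c
for d in discs(im,c,.032,100):
    if 260<d[0][0]<320 and d[0][1]>240: print(d)
E
```

```text
post bases [[ 0.6891 -0.113 ]
 [ 0.685   0.0384]] [ 0.687  -0.0373] 0.1514737005936352
inner end L/R [[ 0.7361 -0.0771]
 [ 0.7349  0.0037]]
deck corners near-right, inner-right, inner-left [[ 0.4184 -0.1888]
 [ 0.7794 -0.1828]
 [ 0.7665  0.1121]]
(array([284.6, 286.4]), array([ 0.6923, -0.0411,  0.032 ]), np.float64(51.78141710360753), 80.66645812988281)
```

The posts are 151 mm apart (nominal 150), which puts the ram centre at x≈0.687. The nest is now at 0.7355−0.049≈0.687, so the carriage is home, and the sharp force rise was the stop. The hand is clear, so I hand in.

```bash
python3 -c "
from rig import *
print(state()['time_s'],state()['ft_force']); print(finish_job())"
```

```text
14.9667 [ 0.18591977 -0.23024544 -0.71773156]
the job is handed in; nothing more can be done
None
```

I nudged the 60 mm blank from the right deck into the nest, then slid the carriage home with the fingers on the push plate. I backed the hand away and handed the job in at about 15 s of the 54 s allowed. No verdict is reported.

**Blank:** After the drop, the close-up showed the nest rim all round the blank. It measured 59–60 mm across at the 32 mm height a seated blank should have. After the slide, a view from the side showed it still in the nest under the ram, partly hidden by the bridge.

**Carriage:** The push force rose from about 3 N to about 37 N at the stop. By the bridge posts, the ram centre is at x ≈ 0.687 m, and the nest comes out at about 0.687 m.

**Others:** The tape and the tags look unmoved in the last top view. I did not re-measure the other bystanders.

**What disagreed:**
- **Travel:** I measured only about 110–112 mm, not the 125 mm I had expected. The deck corners put the nest about 18–20 mm past the press origin at the start, so I take it the carriage began partly in. The force at the stop and the nest position under the ram both support that.
- **Force at the stop:** The wrist also read about 33 N upward there, for about 50 N in total. I did not explain the upward part; the total is well under the 120 N wrist limit.

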